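Peel a stuck sample tray and present it to the reader

ROBOT

A 6-joint arm with a two-finger parallel gripper is mounted at the origin on the work surface. World frame = base frame: x ahead of the robot, y to its left, z up, the work surface at z = 0. Lengths are in mm, angles in rad, forces in N, time in s.
With the tool pointing down it reaches from about 250 to 725 mm from the base axis. Payload 9.7 kg.
Tool frame: the origin (TCP) lies midway between the tips of the shut fingers; the grasp point (between the pads) lies 19 mm behind it (ctrl.pinch_z is the z of the grasp point in the tool frame, in mm); z points along the fingers, y is the line along which they close (so a half turn about z gives the same grasp; the last joint's range is limited). The gripper opens to 85 mm and grips with 20 to 120 N. Pads are 22 mm wide; open, the fingers measure 114 mm over their backs; the gripper's body (76 mm by 85 mm) begins 54 mm behind the grasp point. The pads swing forward as they close: fully open they stand 13 mm farther back than shut.
Start: joints at [-1.234, 0.087, 0.176, 1.66, 0, 1.571], TCP at [181.755, -519.097, 231.284] pointing down, gripper open.
Joint ranges: [-3.13, 3.13], [-0.85, 1.81], [-1.15, 1.24], [-2.2, 2.28], [-1.44, 1.52], [-3.14, 3.14]. Speed limits (rad/s): [2.22, 2.22, 2.57, 3.14, 3.14, 3.14].

INTERFACE

Orientations are given as a unit quaternion [x, y, z, w].
In Python, from rig import ctrl, eyes gives the robot as it stands.
- The arm moves only by the shell command python3 -m pendant 'ROWS' [OPENING] [FORCE]. ROWS is JSON, a list of rows, each a list of 6 numbers: the shift along the tool's x, y, z in units of 0.3 m (1.0 is 0.3 m), then the turn, a rotation vector about the tool's x, y, z in units of 180 degrees (1.0 is 180 degrees). A call has 1 to 5 rows; each row shifts and turns the commanded pose from where the row before left it, along the tool's axes as they then stand; what a row does not reach is not made up. A row lasts 1/10 s, in which the tool goes at most 50 mm and 8.59 degrees, less where a joint would pass 70% of its speed; a pose out of reach is approached as far as the arm can. A call with a number of a shift or a turn outside -1 to 1 is refused whole. A call with a gripper value outside its range is refused whole. OPENING is the opening, from -1 (shut) to 1 (fully open), set as the call begins (- or left out, the last holds). The fingers move at their own pace and stop on an object; FORCE is the grip in N (left out, the last holds). Time passes only in rows, so rows that do not move let the fingers close. It gives the time, the measured TCP pose, the force and the opening at its end, in the units of the state.
- ctrl.read_state(): the state, without advancing time (a new reading comes with each control period).
- eyes.grab_frame(name): name is "scene" or "top" or "wrist"; returns (picture, depth): 400x640x3 uint8, red, green, blue; 400x640 float32, mm along the optical axis (not along the pixel's ray), 0 where there is no reading.
- eyes.camera_info(name): a dict with "fx", "fy", "cx", "cy" (pixels), "dist" ([k1, k2, p1, p2, k3] as OpenCV has them; the pictures are not rectified), "rvec" (rotation vector, rad) and "tvec" (3), from world to camera coordinates, as OpenCV has them; the wrist camera has in their place "hand_eye" (4x4, takes a point from camera to tool coordinates, whose origin is the TCP and whose axes are the flange's). Camera axes: x right, y down, z forward; pixel columns grow to the right and rows downward; lengths in mm; the calibration is good to about 2 mm. A picture is of the moment at which its call begins: read the wrist's pose just before it. camera_info takes no time and is no camera call.
- ctrl.job_done(): hands the job in, once; it reports no verdict.
Trained networks look in the newest picture that a camera, given by its name, has taken for a name from the list of things; names that differ only in an ending like _2 or _b are one class to them, and where a whole thing is asked for, a point or a joint stands for the part that bears it (a point fixed in the world has none). Each returns a list of dicts, best first, with "confidence" (0 to 1); they miss things now and then, are a little off and sometimes report something else, mostly with a low value. They report only what shows in the picture. A call takes as long as a camera call. They do not tell look-alikes from the thing itself.
- eyes.spot_in(camera, target): "rect" ([left, top, right, bottom] in pixels, round what is visible of it).
- eyes.cut_out(camera, target): "region" (400x640 bool, what is visible of it) and "rect" ([left, top, right, bottom] in pixels, round what is visible of it).
The state is a dict: "clock": time; "qpos": joint angles; "dq": joint speeds; "joint_efforts": joint torques, N m; "tcp_pos": TCP position; "ee_rot": TCP orientation; "ft_force": force on the tool from outside, world axes, zero at the start; "ft_torque": the same for the moment, N m; "grip_width": finger opening in mm.
Only numpy, scipy, OpenCV 4.12 (cv2) and the standard library are available. Lean on these libraries where they do the work, as an engineer would, in place of code of your own. Each camera call takes 0.05 s, during which the arm holds its last target. There are 200 camera calls.

TASK

Start the tray reader by pressing its red plunger head all the way down to its stop, then peel the top tray off the sticky pile by lifting its orange-tabbed corner first while the opposite corner still rests in the pile. Finish while still holding the tray in the gripper, level and still, centred about 10 cm above the reader's window. Leave the rest of the pile and the other things on the bench where they stand.

Things in the scene. Friction and masses are not known exactly. Their poses are not given: they have to be found in the camera images.
- plunger (a joint): Travel of the reader's start plunger in m: 0 up, 0.012 pressed to its stop. Spring return: about 1.5 N starts it, 5 N holds it at the stop.
- plunger_top (a point): Centre of the top of the red domed plunger head (38 mm across, 61 mm above the bench when up), on a grey round foot 68 mm across that is fixed to the bench; pressed straight down; moves with the head.
- tray: Top tray of the pile, blue enamelled steel, about 0.1 kg. Origin at the centre of its underside, z up. Tub 118 mm (its x) by 84 mm (its y) by 22 mm deep; flat rim 140 by 106 mm from 22 to 26 mm above the origin. Its underside rests on the floor of the pile's uppermost cavity, 38 mm above the bench. Four tacky spots on the long walls of that cavity hold it with some 1 to 2 N each until the tub has risen about 5 mm there.
- tab (a point): Middle of the upright orange grip tab on the tray's corner, at (-66, -49, 46) mm in the tray's frame. The tab is 30 mm high (26 to 56 mm above the tray's origin), 10 mm thick along the rim's diagonal (horizontal line from the tab to the tray's origin) and 26 mm wide across it; free on both faces, pinch it across its thickness from above.
- far_corner (a point): Rim of the tray at the corner opposite the tab, at (66, 49, 24) mm in the tray's frame.
- pile: The other seven nested blue trays, stuck into one loose pile of about 1 kg standing on the bench. Origin at the centre of its underside, z up, x along the long side, same heading as the tray. Rim 140 by 106 mm, 55 mm high; the cavity in which the top tray sits is 126 by 92 mm, 17 mm deep (4 mm free all round the tub), its floor 38 mm above the bench.
- reader: White tray reader fixed to the bench, 130 mm (its x) by 170 mm (its y) by 44 mm high, origin at the centre of its underside.
- window (a point): Centre of the dark glass window (86 by 116 mm) in the reader's top, 44 mm above the bench; z up.
- jar1: Bystander: glass sample jar, white lid, 64 mm across, 86 mm high; origin at its underside.
- jar2: Bystander: the same kind of jar, white lid, 86 mm high.
- jar3: Bystander: the same kind of jar with blue lid, 86 mm high.
- wash: Bystander: white bottle with red cap, 64 mm across, 160 mm high.
- beaker: Bystander: glass beaker, 68 mm across, 85 mm high.
- spatula: Bystander: spatula 170 mm long lying on the bench.
- tips: Bystander: green box 110 by 75 by 45 mm.
Mind the look-alikes: they are no part of the job. Leave any purple or yellow look-alike of the tray alone.

How it is judged (in metres and radians):
On the way, in this order (a step that is already met when the one before it is completed fails the run):
1. the plunger is pressed down to its stop (at least 10.5 of 12 mm) (value of joint plunger above 0.0105 m), for 0.1 s.
2. the tabbed corner has risen at least 18 mm while the opposite corner has risen less than 8 mm (z of tab in the frame of pile above 0.102 m and z of far_corner in the frame of pile below 0.07 m and horizontal distance between far_corner and pile below 0.097 m), for 0.1 s.
At the end, for the whole second after the job is handed in: The gripper still holds the tray, still, level within 12 degrees, its centre within 30 mm of the window's centre seen from above and its underside 50 to 160 mm above the window, touching neither pile nor reader; the pile stands within 30 mm of where it was (horizontal distance between tray and window below 0.03 m and z of tray in the frame of window between 0.05 and 0.16 m and angle between tray's own z axis and vertical below 0.21 rad and linear speed of tray below 0.03 m/s and contact force between the fingers and tray above 1 N and contact force between tray and pile below 0.05 N and contact force between tray and reader below 0.05 N and distance of pile from where it was at the start of the episode below 0.03 m and angle between pile's own z axis and vertical below 0.05 rad); the arm keeps its last pose, push and grip.
It fails at once if the rest of the pile is lifted, tipped or shoved (by more than 40 mm or 0.15 rad) (distance of pile from where it was at the start of the episode above 0.04 m or angle between pile's own z axis and vertical above 0.15 rad).
It fails at once if a bystander is shoved (more than 40 mm) (distance of any of jar1, jar2, jar3, wash, beaker, spatula, tips from where it was at the start of the episode above 0.04 m).
It also fails if it takes over 56 s, if anything falls off the work surface, if the arm or the gripper's body presses on something with over 40 N, if the wrist force passes 120 N, or if a joint passes its speed limit or range.

## Working session

There is one attempt and no reset: what is moved stays moved. The work goes in short steps, Python scripts to look and compute and a shell command to move; the robot and the scene stay as the last step left them, time stands still between calls to the robot, and variables do not carry over. Pictures are saved under pics/ and viewed, on a budget of 10 in all, crops included, one or two more only if the job needs it, and the job is handed in when it is done.

```bash
mkdir -p pics; ls; python3 - <<'E'
from rig import ctrl, eyes
import cv2
a,_=eyes.grab_frame("top"); b,_=eyes.grab_frame("scene")
cv2.imwrite("pics/top.png",a[:,:,::-1]); cv2.imwrite("pics/scene.png",b[:,:,::-1])
for c in("top","scene"):
  for t in("tray","tab","pile","plunger_top","plunger","reader","window"):
    try: print(c,t,[(d["rect"],round(d["confidence"],2)) for d in eyes.spot_in(c,t)][:3])
    except Exception as e: print(c,t,e)
print(ctrl.read_state()); print(eyes.camera_info("top"))
E
```

```text
pics
top tray [([222.3, 254.3, 277.6, 300.1], 0.98), ([168.4, 264.2, 205.1, 312.9], 0.94), ([292.8, 222.9, 345.7, 274.8], 0.92)]
top tab [([293.5, 222.8, 345.5, 273.8], 0.96), ([223.4, 252.4, 279.9, 301.2], 0.93), ([246.9, 195.6, 279.9, 242.0], 0.88)]
top pile [([251.1, 199.2, 276.6, 232.6], 0.65)]
top plunger_top []
top plunger [([306.4, 165.0, 318.9, 175.6], 0.39)]
top reader [([355.3, 213.3, 406.5, 246.3], 0.58), ([303.0, 165.7, 319.4, 178.1], 0.27)]
top window [([356.0, 209.4, 405.0, 247.9], 0.58)]
scene tray [([336.4, 173.4, 382.8, 208.1], 0.96), ([473.0, 237.0, 524.7, 295.6], 0.94), ([346.9, 210.7, 406.1, 265.9], 0.72)]
scene tab [([411.7, 199.2, 453.6, 248.6], 0.93), ([339.0, 174.8, 385.9, 212.5], 0.92), ([349.6, 209.3, 410.2, 268.2], 0.78)]
scene pile [([346.3, 225.5, 407.1, 269.4], 0.69)]
scene plunger_top []
scene plunger [([344.4, 212.6, 408.4, 265.2], 0.28)]
scene reader [([276.7, 139.2, 338.3, 185.7], 0.64)]
scene window [([277.0, 134.6, 338.3, 190.5], 0.8)]
{'clock': 0.8, 'qpos': array([-1.23399205e+00,  8.68823156e-02,  1.75927888e-01,  1.65981104e+00,
       -2.384281
[... 169 characters left out ...]
5.20041668e+01,  4.64843595e+01,  8.48485324e-04,
        1.17694499e-04,  6.15722556e-06]), 'tcp_pos': array([ 181.75380618, -519.10162293,  231.30821847]), 'ee_rot': array([ 9.85851332e-01,  1.67622046e-01, -9.16670921e-06,  1.72104822e-05]), 'ft_force': array([-0.40422677,  0.25704603,  0.7734404 ]), 'ft_torque': array([ 0.00539167, -0.05121861, -0.01056708]), 'grip_width': 85.44981284026392}
{'fx': 501.7978758824007, 'fy': 501.7978758824007, 'cx': 319.57572140152297, 'cy': 200.1325236463159, 'dist': array([-0.05428872,  0.        ,  0.        ,  0.        ,  0.        ]), 'rvec': array([ 2.13012301, -2.108978  ,  0.20664243]), 'tvec': array([ -16.28973342,  552.83181049, 1668.24353745])}
```

View pics/top.png

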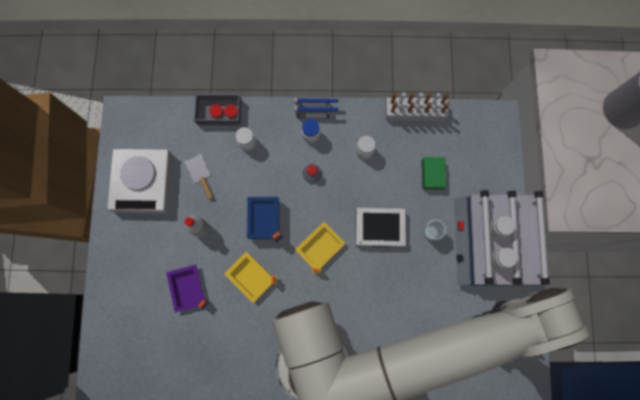

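View pics/scene.png

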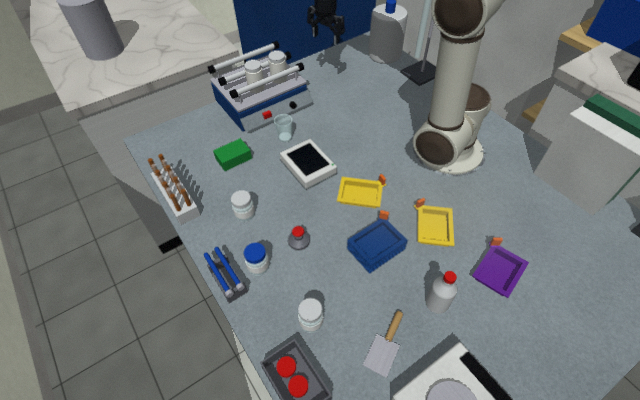

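Top view: the blue tray is at (264,218) with its orange tab at (277,236). The look-alikes are yellow at (320,248) and (251,277), and purple at (186,289). Only the blue one fits, and it is also the deep one (a pile). The plunger is red on a grey foot at (312,172); the other red things are the bottle cap (190,221) and the pots in the rack (224,111). The reader is at (381,227).

```bash
cat > h.py <<'E'
from rig import ctrl, eyes
import numpy as np, cv2
from scipy.spatial.transform import Rotation as R
def cam(name):
    c=eyes.camera_info(name); K=np.array([[c["fx"],0,c["cx"]],[0,c["fy"],c["cy"]],[0,0,1]])
    if "hand_eye" in c:
        s=ctrl.read_state(); T=np.eye(4); T[:3,:3]=R.from_quat(s["ee_rot"]).as_matrix(); T[:3,3]=s["tcp_pos"]
        M=T@np.array(c["hand_eye"]); return K,c["dist"],M[:3,:3],M[:3,3]
    r=cv2.Rodrigues(c["rvec"])[0]; return K,c["dist"],r.T,-r.T@c["tvec"]
def rays(C,px):
    K,d,r,o=C; n=cv2.undistortPoints(np.float64(px).reshape(-1,1,2),K,d)[:,0]
    return np.c_[n,np.ones(len(n))]@r.T
def onz(C,px,z):
    v=rays(C,px); return C[3]+v*((z-C[3][2])/v[:,2])[:,None]
def pts(C,px,depth):
    px=np.int32(px); return C[3]+rays(C,px)*depth[px[:,1],px[:,0]][:,None]
def mask(img,kind,box):
    h=cv2.cvtColor(img,cv2.COLOR_RGB2HSV).astype(int); H,S,V=h[...,0],h[...,1],h[...,2]
    m={"blue":(H>100)&(H<122)&(S>130)&(V>40),"orange":(H>=4)&(H<17)&(S>140)&(V>70),"red":((H<4)|(H>174))&(S>150)&(V>60),
       "white":(S<40)&(V>170)}[kind]
    b=np.zeros_like(m); l,t,r,q=box; b[t:q,l:r]=1; ys,xs=np.nonzero(m&b); return np.c_[xs,ys]
E
python3 - <<'E'
from h import *
img,dep=eyes.grab_frame("top"); C=cam("top")
cv2.imwrite("pics/crop1.png",cv2.resize(img[150:270,220:420],None,fx=4,fy=4,interpolation=cv2.INTER_CUBIC)[:,:,::-1])
for k,b,z in(("blue",(240,190,290,245),64),("orange",(265,225,290,245),84),("red",(300,160,325,185),58),("white",(350,203,412,252),44)):
    p=mask(img,k,b); w=pts(C,p,dep); f=onz(C,p,z)
    rc=cv2.minAreaRect(np.float32(f[:,:2]))
    print(k,len(p),"px",p.mean(0),"depthpts med",np.median(w,0).round(),"z90",np.percentile(w[:,2],[5,50,95]).round(),"plane mean",f.mean(0).round(),"rect",np.round(rc[0]),np.round(rc[1]),round(rc[2],1))
E
```

```text
blue 1175 px [262.33191489 216.91404255] depthpts med [493. 184.  52.] z90 [43. 52. 68.] plane mean [491. 183.  64.] rect [490. 181.] [135. 103.] 1.5
orange 22 px [276.         235.09090909] depthpts med [426. 132.  94.] z90 [87. 94. 99.] plane mean [427. 133.  84.] rect [427. 133.] [10. 23.] 46.2
red 70 px [311.5 169.8] depthpts med [658.  18.  59.] z90 [53. 59. 65.] plane mean [659.  18.  58.] rect [658.  18.] [29. 31.] 0.6
white 15 px [373.  212.4] depthpts med [ 522. -202.   42.] z90 [34. 42. 45.] plane mean [ 514. -195.   44.] rect [ 508. -182.] [19. 92.] 30.0
```

View pics/crop1.png

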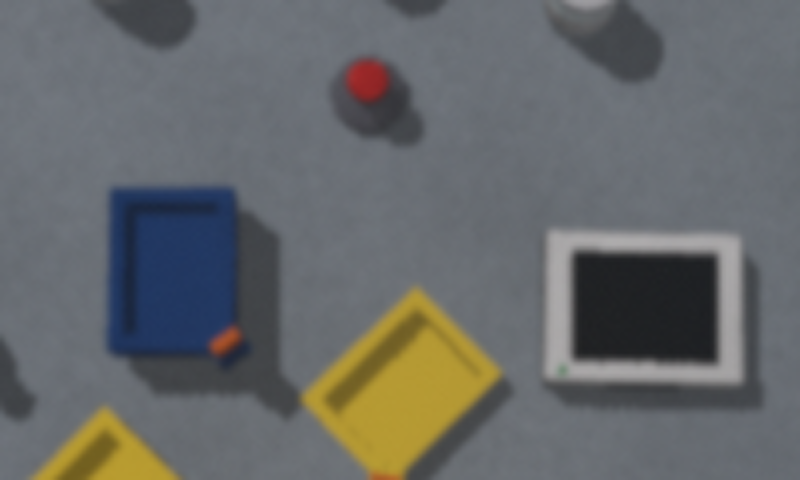

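The crop confirms the blue pile with its orange tab at crop (226,341), the red plunger head at (367,80) and the reader window centred at (645,307). I'll turn the tool first so that tool x points along world +y and tool y along world +x.

```bash
python3 -m pendant '[[0,0,0,0,0,-0.0437],[0,0,0,0,0,-0.0437],[0,0,0,0,0,-0.0437],[0,0,0,0,0,-0.0437],[0,0,0,0,0,-0.0437]]' -1 40 >/dev/null
python3 -m pendant '[[0,0,0,0,0,-0.0437],[0,0,0,0,0,-0.0437],[0,0,0,0,0,-0.0437],[0,0,0,0,0,-0.0437],[0.1,0,0,0,0,0]]'
python3 - <<'E'
from h import *
print(ctrl.pinch_z,R.from_quat(ctrl.read_state()["ee_rot"]).as_matrix().round(3),ctrl.read_state()["qpos"].round(2))
C=cam("top"); q=np.array([[548,230],[742,235],[742,384],[545,381],[574,251],[718,254],[717,363],[573,361]])/4+[220,150]
f=onz(C,q-.4,44); print(f.round(), f[:4].mean(0), f[4:].mean(0))
E
```

```text
clock: 1.85
tcp_pos: [181.7, -490.4, 229.9]
ee_rot: [0.705, 0.709, 0.0, -0.001]
ft_force: [-0.3, 2.4, 1.3]
grip_width: 0.1
-18.700000000000003 [[-0.006  1.    -0.001]
 [ 1.     0.006  0.001]
 [ 0.001 -0.001 -1.   ]] [-1.22  0.02  0.11  1.66 -0.    0.35]
[[ 532. -139.   44.]
 [ 529. -306.   44.]
 [ 400. -303.   44.]
 [ 401. -135.   44.]
 [ 514. -161.   44.]
 [ 512. -285.   44.]
 [ 418. -282.   44.]
 [ 419. -159.   44.]] [ 465.62981361 -220.6910324    44.        ] [ 465.65051233 -221.72162943   44.        ]
```

```bash
python3 -m pendant '[[0.119,0.1,0,0,0,0],[0.119,0.1,0,0,0,0],[0.119,0.1,0,0,0,0],[0.119,0.1,0,0,0,0],[0.119,0.1,0,0,0,0]]' >/dev/null
python3 -m pendant '[[0.119,0.1,0,0,0,0],[0.119,0.1,0,0,0,0],[0.119,0.1,0,0,0,0],[0.119,0.1,0,0,0,0],[0.119,0.1,0,0,0,0]]' 
python3 -m pendant '[[0.119,0.1,0,0,0,0],[0.119,0.1,0,0,0,0],[0.119,0.1,0,0,0,0],[0.119,0.1,0.1,0,0,0],[0,0,0,0,0,0]]' 
python3 - <<'E'
from h import *
C=cam("wrist"); img,dep=eyes.grab_frame("wrist")
cv2.imwrite("pics/w1.png",img[:,:,::-1])
p=mask(img,"red",(0,0,640,400)); w=pts(C,p,dep); f=onz(C,p,58)
print(len(p),p.mean(0),w.mean(0),np.percentile(w,[5,95],axis=0).round(),f.mean(0), cv2.minAreaRect(np.float32(f[:,:2])))
E
```

```text
clock: 2.85
tcp_pos: [482.1, -129.8, 231.5]
ee_rot: [0.706, 0.708, 0.0, 0.0]
ft_force: [0.6, -0.7, -0.7]
grip_width: -0.0
clock: 3.35
tcp_pos: [599.1, 11.6, 199.5]
ee_rot: [0.705, 0.709, -0.002, -0.002]
ft_force: [-1.1, 0.5, -1.2]
grip_width: -0.1
946 [381.43446089 178.9640592 ] [658.46581439  18.23638968  60.84170229] [[645.   3.  57.]
 [673.  32.  61.]] [659.03490234  17.54987099  58.        ] ((658.82861328125, 17.282264709472656), (34.1826057434082, 35.02892303466797), 0.43005120754241943)
```

View pics/w1.png

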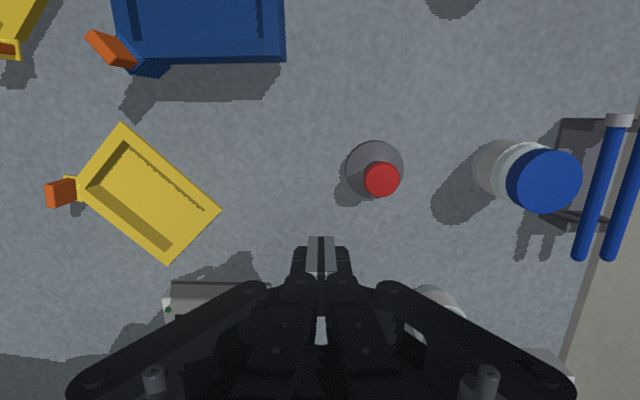

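Wrist view: the red head is at (381,179), measured at (658.5, 18, 61 mm). That agrees with the top view. Now I'll go above it.

```bash
python3 -m pendant '[[0.01,0.1,0.1,0,0,0],[0.01,0.1,0.1,0,0,0],[0,0,0.1,0,0,0],[0,0,0.1,0,0,0],[0,0,0,0,0,0]]'
```

```text
clock: 3.9
tcp_pos: [655.6, 12.9, 80.3]
ee_rot: [0.707, 0.707, -0.002, -0.002]
ft_force: [-0.8, -0.5, -0.6]
grip_width: -0.1
```

```bash
python3 -m pendant '[[0.016,0.01,0,0,0,0],[0,0,0.04,0,0,0],[0,0,0.03,0,0,0],[0,0,0.02,0,0,0],[0,0,0,0,0,0]]'; python3 -m pendant '[[0,0,0.01,0,0,0],[0,0,0.007,0,0,0],[0,0,0,0,0,0]]'
```

```text
clock: 4.4
tcp_pos: [660.9, 18.7, 56.7]
ee_rot: [0.707, 0.708, -0.0, -0.0]
ft_force: [0.3, 0.2, 1.7]
grip_width: -0.3
clock: 4.7
tcp_pos: [661.0, 18.7, 52.3]
ee_rot: [0.707, 0.708, 0.0, 0.0]
ft_force: [-1.0, -0.5, 3.0]
grip_width: 0.1
```

```bash
python3 -m pendant '[[0,0,0.008,0,0,0],[0,0,0.004,0,0,0],[0,0,0,0,0,0]]'; python3 -m pendant '[[0,0,0.004,0,0,0],[0,0,0,0,0,0],[0,0,0,0,0,0]]'
```

```text
clock: 5.0
tcp_pos: [661.1, 18.7, 48.7]
ee_rot: [0.707, 0.708, 0.0, 0.0]
ft_force: [-1.3, -0.9, 5.5]
grip_width: 0.2
clock: 5.3
tcp_pos: [661.2, 18.7, 48.5]
ee_rot: [0.707, 0.708, 0.0, 0.0]
ft_force: [-3.1, -0.5, 10.9]
grip_width: 0.3
```

Plunger at its stop: the force jumped from 5.5 to 10.9 N over 0.2 mm, with the tip at 48.5 mm. Next I go up and over to a viewpoint beside the tab, and turn the fingers onto the diagonal.

```bash
python3 -m pendant '[[0,0,-0.1,0,0,0],[0,0,-0.16,0,0,0],[0,0,-0.16,0,0,0],[0.03,-0.12,-0.08,0,0,0],[0.034,-0.125,0,0,0,0]]' -0.1 40 >/dev/null
python3 -m pendant '[[0.034,-0.125,0,0,0,0],[0.034,-0.125,0,0,0,0],[0.034,-0.125,0,0,0,0],[0,0,0,0,0,-0.0407],[0,0,0,0,0,-0.0407]]' >/dev/null
python3 -m pendant '[[0,0,0,0,0,-0.0407],[0,0,0,0,0,-0.0407],[0,0,0,0,0,-0.0407],[0,0,0,0,0,0],[0,0,0,0,0,0]]'
python3 - <<'E'
from h import *
C=cam("wrist"); img,dep=eyes.grab_frame("wrist")
cv2.imwrite("pics/w2.png",img[:,:,::-1]); np.savez("w2.npz",i=img,d=dep)
s=ctrl.read_state(); print(s["tcp_pos"],R.from_quat(s["ee_rot"]).as_matrix().round(3),s["qpos"].round(2))
p=mask(img,"orange",(0,0,640,400)); n,l,st,ce=cv2.connectedComponentsWithStats(np.uint8([[0]]) if len(p)==0 else (lambda m:(m.__setitem__((p[:,1],p[:,0]),1),m)[1])(np.zeros((400,640),np.uint8)))
for k in range(1,n):
  if st[k,4]<60: continue
  q=np.argwhere(l==k)[:,::-1]; w=pts(C,q,dep); t=w[w[:,2]>91]
  print(st[k],ce[k].round(),w.mean(0).round(1),np.percentile(w[:,2],[2,50,98]).round(), len(t), cv2.minAreaRect(np.float32(t[:,:2])) if len(t)>5 else "", t.mean(0) if len(t) else "")
p=mask(img,"blue",(0,0,640,400)); w=pts(C,p,dep); t=w[(w[:,2]>60)&(w[:,2]<69)]; print(cv2.minAreaRect(np.float32(t[:,:2])),t[:,2].mean())
E
```

```text
clock: 6.8
tcp_pos: [474.8, 68.3, 197.0]
ee_rot: [0.45, 0.893, -0.0, -0.0]
ft_force: [-0.0, -0.2, 0.5]
grip_width: 38.6
[474.81783024  68.25703986 197.08926781] [[-0.595  0.804 -0.   ]
 [ 0.804  0.595 -0.   ]
 [ 0.    -0.    -1.   ]] [ 0.14 -0.09 -0.07  1.59 -0.    1.08]
[196   0  16   9  90] [205.   3.] [293.7 138.6  38.6] [29. 38. 51.] 0  
[312  85  13  33 381] [318. 101.] [426.  131.1  94.6] [93. 95. 96.] 381 ((426.1346435546875, 130.84671020507812), (9.261269569396973, 24.73853302001953), 38.85318374633789) [426.03748201 131.07079353  94.59697072]
[135 133  35  27 534] [152. 146.] [3.187e+02 1.000e-01 5.090e+01] [31. 55. 58.] 2  [429.1816839  130.76495132 340.32971292]
((670.0734252929688, 154.30859375), (134.48486328125, 511.2236328125), 83.3215560913086) 64.577142525395
```

View pics/w2.png

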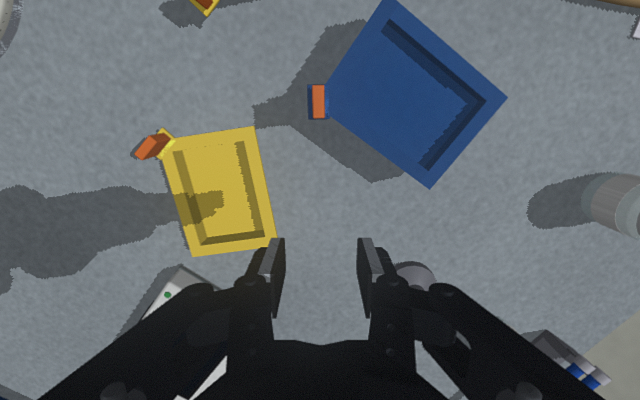

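Wrist view: the upright orange tab is at (318,101), measured top centre (426, 131, 95) with its thickness direction at 38.5°. That fits a tray at about (491,181) with 1.5° yaw. The yellow tray's tab at (152,146) is the look-alike.

```bash
python3 -m pendant '[[0.132,-0.003,0,0,0,-0.005],[0.132,-0.003,0,0,0,-0.006],[0,0,0.12,0,0,0],[0,0,0.12,0,0,0],[0,0,0,0,0,0]]'
python3 -m pendant '[[0,0,0,0,0,0]]'
```

```text
clock: 7.35
tcp_pos: [423.1, 129.8, 121.2]
ee_rot: [0.434, 0.901, -0.002, -0.002]
ft_force: [0.2, -0.3, 1.1]
grip_width: 38.4
clock: 7.45
tcp_pos: [425.4, 130.2, 125.9]
ee_rot: [0.434, 0.901, -0.0, -0.0]
ft_force: [0.1, -0.1, 1.0]
grip_width: 38.4
```

Down 57 mm to a tip height of 69 mm, then close.

```bash
python3 -m pendant '[[0,0,0.08,0,0,0],[0,0,0.06,0,0,0],[0,0,0.05,0,0,0],[0,0,0,0,0,0],[0,0,0,0,0,0]]'
python3 -m pendant '[[0,0,0,0,0,0],[0,0,0,0,0,0],[0,0,0,0,0,0],[0,0,0,0,0,0],[0,0,0,0,0,0]]' -1 60
```

```text
clock: 7.95
tcp_pos: [426.1, 130.3, 69.5]
ee_rot: [0.433, 0.901, 0.0, 0.0]
ft_force: [-0.1, -0.5, 0.2]
grip_width: 38.5
clock: 8.45
tcp_pos: [426.3, 130.4, 69.5]
ee_rot: [0.433, 0.901, 0.001, 0.001]
ft_force: [0.1, -1.7, 6.2]
grip_width: 8.9
```

```bash
python3 -m pendant '[[0,0.0035,-0.016,0.01,0,0],[0,0.0035,-0.016,0.01,0,0],[0,0.0035,-0.016,0.01,0,0],[0,0,0,0,0,0],[0,0,0,0,0,0]]'
python3 -m pendant '[[0,0.0035,-0.016,0.01,0,0],[0,0.0035,-0.016,0.01,0,0],[0,0.0035,-0.016,0.01,0,0],[0,0,0,0,0,0],[0,0,0,0,0,0]]'
python3 - <<'E'
from h import *
C=cam("wrist"); img,dep=eyes.grab_frame("wrist")
cv2.imwrite("pics/w3.png",img[:,:,::-1]); t,d=eyes.grab_frame("top"); s2,_=eyes.grab_frame("scene")
cv2.imwrite("pics/t3.png",np.hstack([cv2.resize(x,None,fx=4,fy=4,interpolation=cv2.INTER_CUBIC) for x in (t[180:260,220:315],s2[190:270,330:425])])[:,:,::-1])
T=cam("top"); p=mask(t,"blue",(240,190,290,245)); w=pts(T,p,d); print("blue z by corner", [(q, w[np.argmin(np.hypot(w[:,0]-q[0],w[:,1]-q[1]))].round()) for q in((555,230),(555,135),(428,230),(555,228))])
s=ctrl.read_state(); print(s["qpos"].round(2))
E
```

```text
clock: 8.95
tcp_pos: [428.8, 132.5, 82.8]
ee_rot: [0.432, 0.9, -0.042, -0.02]
ft_force: [1.6, -2.8, 2.7]
grip_width: 9.0
clock: 9.45
tcp_pos: [432.3, 135.6, 96.3]
ee_rot: [0.431, 0.897, -0.084, -0.04]
ft_force: [0.4, -1.2, 2.0]
grip_width: 9.1
blue z by corner [((555, 230), array([562., 156.,  56.])), ((555, 135), array([556., 138.,  68.])), ((428, 230), array([510., 139.,  77.])), ((555, 228), array([562., 156.,  56.]))]
[ 0.34  0.03 -0.16  1.56 -0.06  1.24]
```

View pics/t3.png

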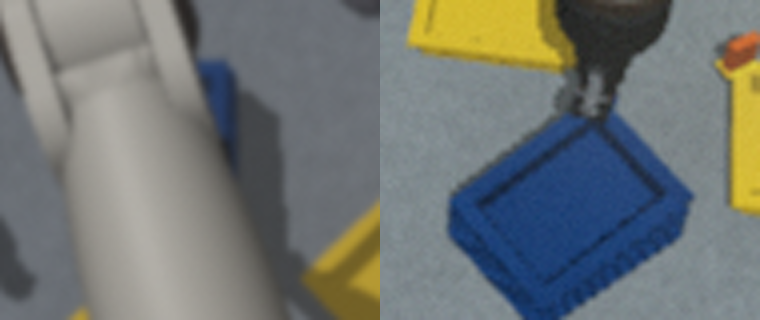

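The tray is visibly tilted and its tab corner is up. I'll check the tilt from the scene camera's depth.

```bash
cat > tilt.py <<'E'
from h import *
import sys
def run(box,bounds):
    for _ in range(1):
        i,d=eyes.grab_frame("scene"); C=cam("scene"); p=mask(i,"blue",box); p=p[d[p[:,1],p[:,0]]>0]; w=pts(C,p,d)
        return w
E
python3 - <<'E'
from tilt import *
w=run((330,185,415,275),0)
u=np.array([np.cos(np.deg2rad(38.1)),np.sin(np.deg2rad(38.1))]); s=(w[:,:2]-[491,181])@u
for a in range(-70,90,10):
  k=(s>a)&(s<a+10)
  if k.sum()>3: print(a,k.sum(),np.percentile(w[k,2],[5,50,95]).round())
E
```

```text
-70 9 [62. 84. 88.]
-60 64 [60. 75. 89.]
-50 98 [59. 66. 86.]
-40 132 [56. 63. 85.]
-30 166 [54. 59. 82.]
-20 171 [34. 56. 80.]
-10 175 [42. 54. 79.]
0 172 [37. 53. 77.]
10 172 [41. 51. 75.]
20 151 [34. 50. 74.]
30 149 [25. 49. 71.]
40 133 [30. 49. 71.]
50 112 [25. 52. 69.]
60 95 [25. 62. 67.]
70 87 [24. 59. 65.]
80 53 [23. 48. 63.]
```

Rim slope is about 10°, the far corner is still at 65 mm (not risen) and the tab corner is up by about 26 mm. Now I'll lift vertically with the tilt kept.

```bash
python3 -m pendant '[[0,-0.003,-0.0164,0,0,0],[0,-0.003,-0.0164,0,0,0],[0,-0.003,-0.0164,0,0,0],[0,-0.003,-0.0164,0,0,0],[0,0,0,0,0,0]]'
python3 -m pendant '[[0,-0.006,-0.033,0,0,0],[0,-0.006,-0.033,0,0,0],[0,-0.012,-0.065,0,0,0],[0,-0.012,-0.065,0,0,0],[0,0,0,0,0,0]]'
python3 -m pendant '[[0,-0.012,-0.065,0,0,0],[0,0,0,-0.015,0,0],[0,0,0,-0.015,0,0],[0,0,0,-0.015,0,0],[0,0,0,-0.015,0,0]]'
python3 -m pendant '[[0,0,0,0,0,0],[0,0,0,0,0,0]]'
python3 - <<'E'
from tilt import *
s,_=eyes.grab_frame("scene"); cv2.imwrite("pics/s4.png",cv2.resize(s[120:320,270:470],None,fx=3,fy=3)[:,:,::-1])
s=ctrl.read_state(); print(R.from_quat(s["ee_rot"]).as_matrix().round(3))
E
```

```text
clock: 10.15
tcp_pos: [432.6, 135.9, 117.3]
ee_rot: [0.431, 0.898, -0.084, -0.04]
ft_force: [-0.0, -0.0, -0.9]
grip_width: 8.9
clock: 10.65
tcp_pos: [433.7, 136.3, 179.2]
ee_rot: [0.431, 0.898, -0.083, -0.039]
ft_force: [-0.2, -0.3, -1.0]
grip_width: 8.5
clock: 11.15
tcp_pos: [432.7, 136.0, 195.7]
ee_rot: [0.433, 0.901, 0.001, 0.0]
ft_force: [0.1, 0.3, -1.0]
grip_width: 8.8
clock: 11.35
tcp_pos: [432.5, 135.8, 196.0]
ee_rot: [0.433, 0.901, -0.0, -0.0]
ft_force: [-0.3, -0.0, -1.1]
grip_width: 8.6
[[-0.625  0.78  -0.001]
 [ 0.78   0.625 -0.001]
 [ 0.    -0.001 -1.   ]]
```

View pics/s4.png

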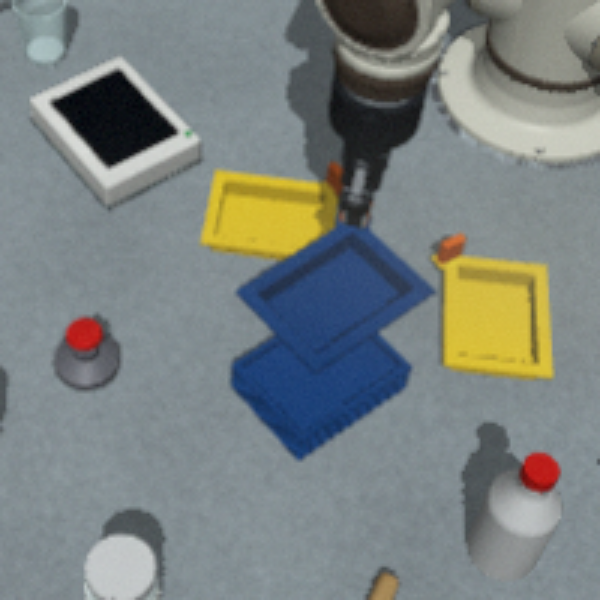

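Scene view: the blue tray is held free and level above the pile at (335,295), and the pile hasn't moved. Now I'll carry it to the reader.

```bash
python3 -m pendant '[[-0.04,-0.038,0,0,0,0],[-0.083,-0.0775,0,0,0,0],[-0.083,-0.0775,0,0,0,0],[-0.083,-0.0775,0,0,0,0],[-0.083,-0.0775,0,0,0,0]]'
python3 -m pendant '[[-0.083,-0.0775,0,0,0,0],[-0.083,-0.0775,0,0,0,0],[-0.083,-0.0775,0,0,0,0],[-0.083,-0.0775,0,0,0,0],[-0.083,-0.0775,0.02,0,0,0]]'
python3 -m pendant '[[-0.083,-0.0775,0.02,0,0,0],[-0.083,-0.0775,0.02,0,0,0],[-0.04,-0.038,0.007,0,0,0],[0,0,0,0,0,0],[0,0,0,0,0,0]]'
python3 - <<'E'
from tilt import *
s,d=eyes.grab_frame("scene"); cv2.imwrite("pics/s5.png",cv2.resize(s[100:300,240:440],None,fx=3,fy=3)[:,:,::-1])
C=cam("scene"); p=mask(s,"blue",(250,90,350,190)); w=pts(C,p,d)
t=w[(w[:,2]>120)]
A=np.c_[t[:,:2],np.ones(len(t))]
hi=t
for _ in range(6):
  A=np.c_[hi[:,:2],np.ones(len(hi))]; k=np.linalg.lstsq(A,hi[:,2],rcond=None)[0]; r=t[:,2]-np.c_[t[:,:2],np.ones(len(t))]@k; hi=t[(r>-3)&(r<8)]
print(len(t),len(hi),"slope deg",np.rad2deg(k[:2]),"rim z",np.median(hi[:,2]),cv2.minAreaRect(np.float32(t[:,:2])))
c,dd=eyes.grab_frame("top"); T=cam("top"); q=mask(c,"blue",(330,190,430,270)); v=pts(T,q,dd); v=v[v[:,2]>120]; print(len(v), cv2.minAreaRect(np.float32(v[:,:2])) if len(v)>9 else "")
q=mask(c,"blue",(240,190,290,245)); print("pile",cv2.minAreaRect(np.float32(onz(T,q,55)[:,:2])))
st=ctrl.read_state(); M=R.from_quat(st["ee_rot"]).as_matrix(); print("centre from tcp",st["tcp_pos"]+M[:,1]*82.2+M[:,2]*31.5)
E
```

```text
clock: 11.9
tcp_pos: [421.0, -17.4, 195.8]
ee_rot: [0.433, 0.902, -0.0, -0.001]
ft_force: [0.6, 0.1, -0.9]
grip_width: 8.9
clock: 12.4
tcp_pos: [408.4, -187.7, 190.3]
ee_rot: [0.433, 0.902, -0.0, -0.0]
ft_force: [0.7, 0.6, -1.3]
grip_width: 8.6
clock: 12.9
tcp_pos: [401.7, -270.5, 175.5]
ee_rot: [0.433, 0.901, 0.0, -0.001]
ft_force: [1.3, 0.3, -0.6]
grip_width: 8.7
1050 162 slope deg [ 8.7909855 20.7053069] rim z 162.2841252853562 ((667.5623168945312, 187.23849487304688), (1053.8729248046875, 168.11465454101562), 63.622039794921875)
942 ((370.43109130859375, -150.8079071044922), (114.87322998046875, 391.7397155761719), 63.48081588745117)
pile ((485.1080322265625, 176.56033325195312), (145.21322631835938, 111.78968048095703), 2.100297212600708)
centre from tcp [ 466.01555949 -218.44644388  144.49063542]
```

View pics/s5.png

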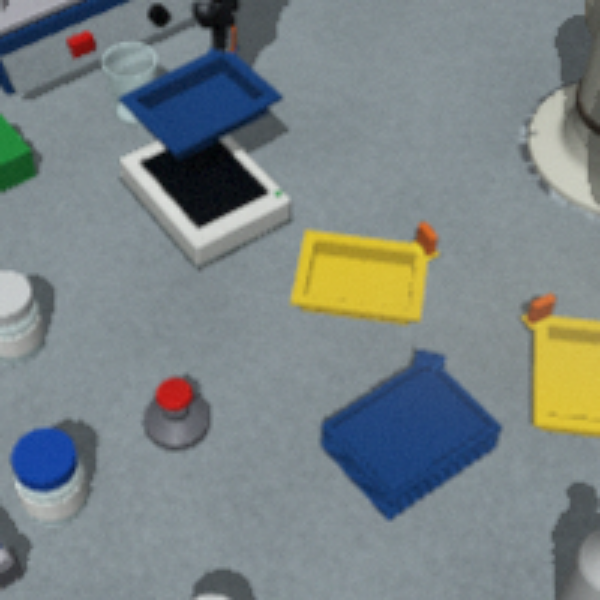

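Scene view: the tray is over the reader at (200,100) and the pile is standing. Stray depth readings spoiled the fit, so I'll repeat it once with bounds.

```bash
python3 - <<'E'
from tilt import *
for n,b in(("scene",(250,90,350,190)),("top",(330,190,430,270))):
  s,d=eyes.grab_frame(n); w=pts(cam(n),(p:=mask(s,"blue",b)),d)
  t=w[(w[:,2]>130)&(w[:,2]<200)&(abs(w[:,0]-466)<110)&(abs(w[:,1]+220)<110)]
  u=t[:,:2]-np.median(t[:,:2],0)
  pl=np.percentile(t,[1,50,99],axis=0).round()
  # upper envelope = rim: top z in cells at the extremes of x and y
  f=lambda m: round(float(np.percentile(t[m,2],90)),1) if m.sum()>5 else None
  e=lambda a:(t[:,a]<np.percentile(t[:,a],6), t[:,a]>np.percentile(t[:,a],94))
  print(n,len(t),pl.tolist(),"rim z at -x,+x,-y,+y",[f(m) for a in(0,1) for m in e(a)],cv2.minAreaRect(np.float32(t[:,:2])))
E
```

```text
scene 1048 [[400.0, -268.0, 144.0], [462.0, -227.0, 157.0], [536.0, -165.0, 174.0]] rim z at -x,+x,-y,+y [172.7, 172.9, 172.4, 172.5] ((467.814208984375, -217.83331298828125), (141.95669555664062, 109.10134887695312), 4.125653266906738)
top 937 [[404.0, -261.0, 138.0], [476.0, -210.0, 148.0], [533.0, -165.0, 176.0]] rim z at -x,+x,-y,+y [172.2, 174.9, 172.3, 174.7] ((468.89495849609375, -213.44271850585938), (97.61601257324219, 131.1367645263672), 89.60210418701172)
```

```bash
python3 -c "
from rig import ctrl
s=ctrl.read_state(); print(s['clock'],s['tcp_pos'],s['dq'].round(4),s['grip_width']); print(ctrl.job_done())"
```

```text
13.1 [ 401.99340076 -269.8388614   176.25181965] [-0.0019 -0.0044 -0.0017 -0.0018 -0.0004 -0.0024] 8.653922561973094
the job is handed in; nothing more can be done
None
```

I finished the job and handed it in at 13.1 s, with the tray held level and still above the reader. The hand-in reported no verdict, so the results below are my own measurements.

- **Plunger:** pressed to its stop. The tip was 12.5 mm below the head's resting height, and the force jumped from 5.5 to 10.9 N over the last 0.2 mm.
- **Peel:** I lifted the tab corner about 26 mm at a tilt of about 10°. The far corner stayed at about 65 mm, which is its resting height. I then lifted the tray straight up, levelled it and carried it over.
- **Final hold:**
  - The scene camera puts the tray centre at (468, -218) mm, against the window at (466, -221) mm.
  - Its rim is at about 172 mm on all four sides, so the underside is about 102 mm above the window.
  - The arm was still and the grip was steady on the tab.
- **Checks that failed or disagreed:**
  - My first tilt fit at the end was wrong because of stray depth readings. I repeated it once with those cut out.
  - The top camera gave the tray centre as (469, -213) mm, with 2–3 mm of rim difference. Part of the tray was hidden from it.
  - The pile measured about 7 mm from its first reading. I put this down to measuring at a different rim height; no picture shows it moved.
- **Other things on the bench:** I touched nothing else, and those in the last picture look undisturbed. I did not measure their positions.

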